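Lay a die-tray magazine on its side for loading

ROBOT

A 6-joint arm with a two-finger parallel gripper is mounted at the origin on the work surface. World frame = base frame: x ahead of the robot, y to its left, z up, the work surface at z = 0. Lengths are in m, angles in rad, forces in N, time in s.
With the tool pointing down it reaches from about 0.35 to 0.95 m from the base axis. Payload 17.4 kg.
Tool frame: the origin (TCP) lies at the very end of the fingers, on their centre line; the grasp point (between the pads) lies 19 mm behind it; x points along the fingers, y is the direction in which the jaws open and shut, and the axes are right-handed (so a half turn about x gives the same grasp; the last joint's range is limited). The gripper opens to 93 mm and grips with 3 to 60 N. Pads are 15 mm wide; open, the fingers measure 128 mm over their backs; the gripper's body (75 mm by 188 mm) begins 65 mm behind the grasp point.
Start: joints at [1.214, 0.116, 1.442, -0, 1.584, -0.038], TCP at [0.212, 0.641, 0.219] pointing down, gripper open.
Joint ranges: [-2.83, 2.83], [-0.83, 2.19], [0.07, 2.5], [-1.14, 4.28], [0.01, 3], [-2.97, 2.97]. Speed limits (rad/s): [1.89, 1.89, 2.22, 3.14, 3.14, 3.14].

INTERFACE

Orientations are given as [roll, pitch, yaw] about the fixed x, y, z axes, in that order (R = Rz(yaw) Ry(pitch) Rx(roll)).
In Python, from workcell import move_ptp, movel, set_joints, move_gripper, hold, ik, snapshot, camera_info, PlanningError, hand_in, get_clock, get_joints, get_joint_vel, get_joint_torque, get_position, get_ee_rot, get_force, get_torque, get_finger_gap gives the robot as it stands. Calls block until the motion is done:
- move_ptp(position, orientation): joint-space move of the TCP to a pose.
- movel(position, ori=None, rate=0.15): straight line of the TCP; ori=None keeps the orientation; rate is the mean speed in m/s.
- set_joints(angles): joint-space move.
- move_gripper(opening, newtons=None): finger opening in m; newtons is the grip in N (None keeps the last); returns when the fingers have stopped.
- hold(seconds).
- ik(position, orientation): joint angles nearest the present ones, or None.
- snapshot(name): name is "scene" or "top" or "wrist"; returns (picture, depth): 400x640x3 uint8, red, green, blue; 400x640 float32, m along the optical axis (not along the pixel's ray), 0 where there is no reading.
- camera_info(name): a dict with "fov_y" (degrees; the focal length in pixels is half the picture's height over the tangent of half this angle, whatever the lens; pixels are square), "cx", "cy" (the principal point, pixels), "position" and "rotation" of the camera in the world; the wrist camera has in their place "tool_from_camera" (4x4, takes a point from camera to tool coordinates, whose origin is the TCP and whose axes are the tool frame's). Camera axes: x right, y up, looking along -z (the intrinsics and any distortion apply to the point x, -y, -z); pixel columns grow to the right and rows downward; lengths in m; the calibration is good to about 2 mm. A picture is of the moment at which its call begins: read the wrist's pose just before it. camera_info takes no time and is no camera call.
A pose or a line that the arm cannot do raises PlanningError and nothing moves.
- hand_in(): hands the job in, once; it reports no verdict.
Readings, each from a call of its own:
- get_clock(): time.
- get_joints(): joint angles.
- get_joint_vel(): joint speeds.
- get_joint_torque(): joint torques, N m.
- get_position(): TCP position.
- get_ee_rot(): TCP orientation.
- get_force(): force on the tool from outside, world axes, zero at the start.
- get_torque(): the same for the moment, N m.
- get_finger_gap(): finger opening in m.
Only numpy, scipy, OpenCV 4.12 (cv2) and the standard library are available. Lean on these libraries where they do the work, as an engineer would, in place of code of your own. Each camera call takes 0.05 s, during which the arm holds its last target.

TASK

The tall open-topped magazine stands upright on the front plate of the lay-down bed. Push its foot, low down so that it stays upright, up against the bed's stop step; then, with fingertips in its open mouth, tip it over the stop and guide it gently all the way down onto the rubber pad, so it lies flat on its side with its foot still at the stop and its mouth pointing away from the stop. Never lift, carry or drop it, and leave the bottle, the blade case and the tray stack alone.

Things in the scene. Friction and masses are not known exactly. Their poses are not given: they have to be found in the camera images.
- bed: Fixed, 180 mm wide along its x. Origin: table level, below the middle of the stop face; z up, y from the stop along the pad: the way the magazine must fall, roughly to the robot's left. y -150 to 0 mm: flat front plate, top 6 mm above the table. At y = 0 an upright step (the stop, along x) rises to 16 mm; from there to y = 270 mm all is level at 16 mm (30 mm steel, then rubber pad).
- stop_edge (a point): Middle of the top edge of the stop step, 16 mm above the table, straight above the bed's origin; axes as the bed's.
- magazine: Loose empty grey plastic box, 100 (its x) by 64 (y) by 200 mm tall (z), open top; walls 4 mm, floor 8 mm, mouth 92 by 56 mm; about 0.4 kg, balances tipped some 20 degrees. Origin: centre of its underside, z to the mouth. Starts upright, foot 18 to 50 mm short of the stop, turned up to 0.15 rad; +y side to the stop. Pushed above about 60 mm height it may tip, not slide.
- mouth (a point): Centre of the magazine's mouth, in the rim's plane, 200 mm from the underside along the magazine's z; axes as the magazine's. Past balance the magazine falls unless a finger inside the mouth holds back its -y wall.
- foot_edge (a point): Middle of the magazine's lower edge on its +y side, the one pushed up to the stop; axes as the magazine's. Tipped, the magazine turns about the stop's top edge, which meets its +y side 10 mm above this edge, so it ends with about 10 mm of its foot overhanging the stop.
- bottle: Bystander: white plastic bottle, 60 mm across, 160 mm tall, standing on the table beyond the +x side of the bed. Origin: centre of its underside.
- blade_case: Bystander: flat round white case, 80 mm across, 30 mm high, on the table at the -x (robot's) side of the bed. Origin: centre of its underside.
- trays: Bystander: small square black tray stack, 52 by 52 mm, 20 mm high, on the table beyond the +x side of the bed. Origin: centre of its underside.

How it is judged:
On the way:
1. the upright magazine's foot is up against the stop (y of foot_edge in the frame of bed between -0.006 and 0.006 m and z of foot_edge in the frame of bed below 0.012 m and angle between magazine's own z axis and vertical below 0.1 rad), for 0.2 s.
At the end, for the whole second after the job is handed in: The magazine lies at rest flat on the bed on its +y side (its long axis within 0.06 rad of level), the mouth pointing along the bed's +y within 0.2 rad, its lower foot edge between 35 mm before and 25 mm past the stop edge and within 40 mm of the bed's middle line (angle between magazine's own z axis and vertical between 1.51 and 1.63 rad and angle between the z axis of magazine and the y axis of bed, either way round below 0.2 rad and angle between the y axis of magazine and the z axis of bed, either way round below 0.08 rad and y of mouth in the frame of bed above 0.16 m and y of foot_edge in the frame of bed between -0.035 and 0.025 m and x of foot_edge in the frame of bed between -0.04 and 0.04 m and z of foot_edge in the frame of bed between 0.008 and 0.024 m and linear speed of magazine below 0.02 m/s and angular speed of magazine below 0.1 rad/s); the robot touches nothing.
It fails at once if the magazine falls or is thrown down: it turns faster than 3 rad/s (as when let drop by more than about 10 mm at the mouth) (angular speed of magazine above 3 rad/s).
It fails at once if the magazine is lifted: its foot edge rises more than 40 mm above the table (height (world z) of foot_edge above 0.04 m).
It fails at once if the magazine's foot is taken more than 90 mm away from the stop (horizontal distance between foot_edge and stop_edge above 0.09 m).
It fails at once if a bystander is moved by more than 15 mm or knocked over (distance of any of bottle, blade_case, trays from where it was at the start of the episode above 0.015 m or angle between bottle's own z axis and vertical above 0.3 rad).
It also fails if it takes over 64 s, if anything falls off the work surface, if the arm or the gripper's body presses on something with over 40 N, if the wrist force passes 120 N, or if a joint passes its speed limit or range.

## Working session

There is one attempt and no reset: what is moved stays moved. The work goes in short steps, each a Python script; the robot and the scene stay as the last script left them, time stands still between calls to the robot, and variables do not carry over. Pictures are saved under pics/ and viewed, and the job is handed in when it is done.

```bash
mkdir -p pics; ls
python3 - <<'E'
from workcell import *
import cv2,numpy as np
for n in ("scene","top","wrist"):
    p,d=snapshot(n); cv2.imwrite(f"pics/{n}0.png",p[:,:,::-1]); np.save(f"pics/{n}0.npy",d)
    print(n,camera_info(n))
print(get_clock(),get_position(),get_ee_rot(),get_finger_gap())
E
```

```text
pics
scene {'fov_y': 45.43167889472219, 'cx': 317.8042599223869, 'cy': 203.86002509766345, 'position': array([ 1.19566294, -0.04377629,  0.56216944]), 'rotation': array([0.9704088 , 0.01010258, 1.51872308])}
top {'fov_y': 48.531498057182056, 'cx': 321.33910763010624, 'cy': 195.66340434466719, 'position': array([ 0.42623422, -0.03370703,  0.96932895]), 'rotation': array([ 0.20773275, -0.00379621, -1.50618844])}
wrist {'fov_y': 66.90687032650818, 'cx': 327.9517316815974, 'cy': 204.7733197381779, 'tool_from_camera': array([[ 8.88156785e-04,  2.85368346e-01, -9.58417507e-01,
        -1.66364610e-01],
       [ 9.99999589e-01, -4.27014316e-04,  7.99547217e-04,
        -1.55830489e-04],
       [-1.81092530e-04, -9.58417824e-01, -2.85368608e-01,
        -7.91529028e-02],
       [ 0.00000000e+00,  0.00000000e+00,  0.00000000e+00,
         1.00000000e+00]])}
0.15 [0.21149288 0.64085804 0.21809584] [-1.6556404   1.56992632 -1.97439491] 0.09305419293055889
```

View pics/scene0.png

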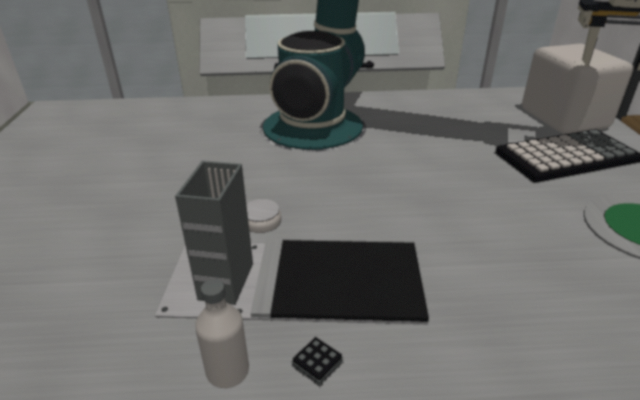

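View pics/top0.png

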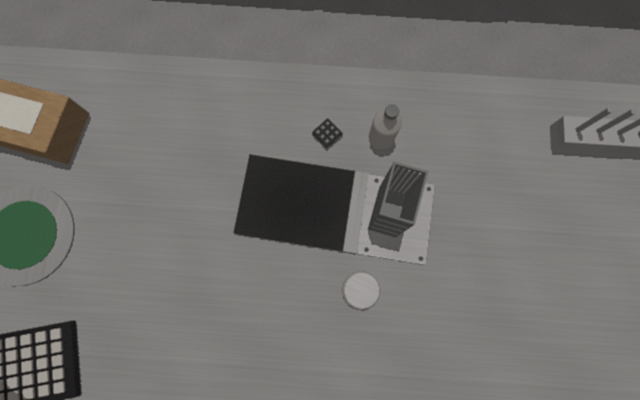

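View pics/wrist0.png

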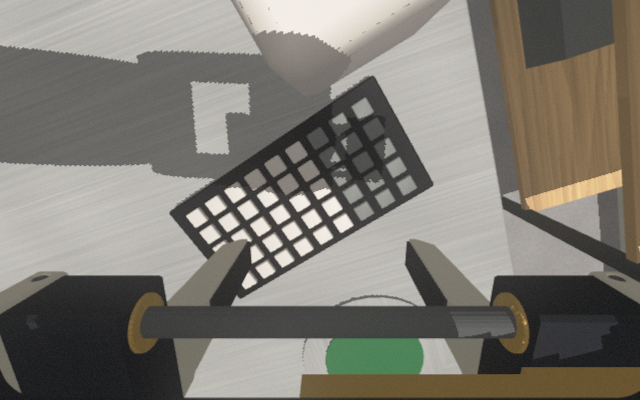

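```bash
cat > h.py <<'E'
from workcell import *
import cv2,numpy as np
from scipy.spatial.transform import Rotation as R
def cam(n,T=None):
    c=camera_info(n)
    f=200/np.tan(np.radians(c['fov_y'])/2)
    if 'position' in c: M=R.from_euler('xyz',c['rotation']).as_matrix(); p=c['position']
    else:
        t=c['tool_from_camera']; Rt=R.from_euler('xyz',T[1]).as_matrix()
        M=Rt@t[:3,:3]; p=np.array(T[0])+Rt@t[:3,3]
    return f,c['cx'],c['cy'],M,p
def ray(n,u,v,T=None):
    f,cx,cy,M,p=cam(n,T)
    return p,M@np.array([(u-cx)/f,-(v-cy)/f,-1.0])
def atz(n,u,v,z,T=None):
    p,r=ray(n,u,v,T); return p+r*(z-p[2])/r[2]
def cloud(n,d,T=None):
    f,cx,cy,M,p=cam(n,T)
    v,u=np.mgrid[:400,:640]
    P=np.stack([(u-cx)/f*d,-(v-cy)/f*d,-d],-1)@M.T+p
    P[d==0]=np.nan
    return P
def proj(n,X,T=None):
    f,cx,cy,M,p=cam(n,T); q=(np.atleast_2d(X)-p)@M
    return np.c_[cx+f*q[:,0]/-q[:,2],cy-f*q[:,1]/-q[:,2]]
E
python3 - <<'E'
from h import *
d=np.load("pics/top0.npy");P=cloud("top",d)
for u,v in [(300,200),(320,300),(362,290),(327,134),(400,250),(420,180)]: print(u,v,P[v,u].round(4))
p=cv2.imread("pics/top0.png")[90:320,220:450]
p=cv2.resize(p,None,fx=3.4,fy=2.6,interpolation=2)
cv2.imwrite("pics/topc.png",cv2.convertScaleAbs(p,alpha=1.6))
h=P[...,2]; m=(h>.15)&(P[...,0]<.8)&(P[...,0]>.35)&(P[...,1]<.1)
print(np.argwhere(m).min(0),np.argwhere(m).max(0))
hh=np.nan_to_num(h)[90:320,220:450]
cv2.imwrite("pics/toph.png",cv2.resize(cv2.applyColorMap((np.clip(hh,0,.22)/.22*255).astype(np.uint8),2),None,fx=3.4,fy=2.6,interpolation=0))
E
```

```text
300 200 [0.6144 0.0217 0.0151]
320 300 [ 0.4039 -0.036   0.0031]
362 290 [ 0.4302 -0.1215  0.0288]
327 134 [ 0.7696 -0.0279  0.0174]
400 250 [ 0.5201 -0.2017  0.0074]
420 180 [ 0.6367 -0.2072  0.1679]
[104 376] [228 636]
```

View pics/topc.png

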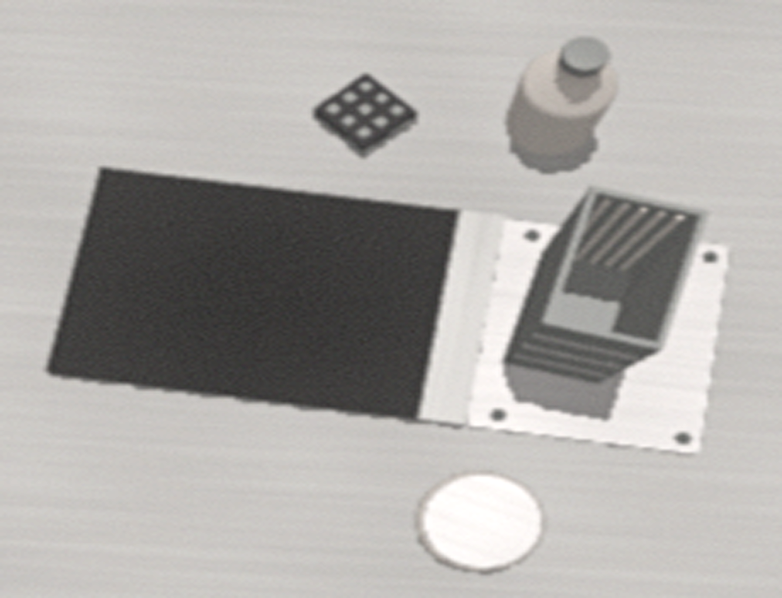

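View pics/toph.png

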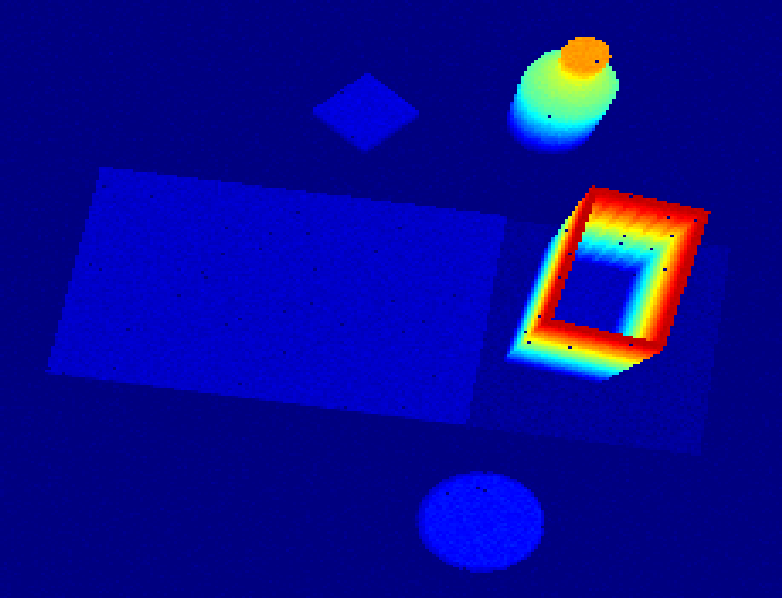

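Run:
```python
from h import *
g=lambda x,y,z:atz("top",220+x/3.4-.5*0,90+y/2.6,z)
A=g(100,168,.016);B=g(48,375,.016);C=g(505,215,.016);D=g(470,423,.016)
E_=g(728,243,.006);F=g(697,453,.006)
for n,p in zip("ABCDEF",(A,B,C,D,E_,F)): print(n,p.round(4))
# fit bed: model pts
mod=np.array([[90,270],[-90,270],[90,0],[-90,0],[90,-150],[-90,-150]])/1e3
def fit(m,w):
    mc,wc=m.mean(0),w.mean(0);U,S,V=np.linalg.svd((m-mc).T@(w-wc));Rm=V.T@np.diag([1,np.linalg.det(V.T@U.T)])@U.T
    t=wc-Rm@mc; print("yaw",np.arctan2(Rm[1,0],Rm[0,0]),"t",t,"res mm",((m@Rm.T+t-w)*1e3).round(1).tolist());return Rm,t
Rb,tb=fit(mod,np.array([A,B,C,D,E_,F])[:,:2])
G=[g(592,186,.206),g(710,211,.206),g(663,351,.206),g(537,328,.206)]
for p in G: print(p.round(4))
mm=np.array([[50,32],[50,-32],[-50,-32],[-50,32]])/1e3
Rm,tm=fit(mm,np.array(G)[:,:2])
# cloud-based rim
d=np.load("pics/top0.npy");P=cloud("top",d)
h=P[...,2]; m=(h>.200)&(h<.212)&(P[...,0]<.8)&(P[...,0]>.35)&(P[...,1]<.1)&(P[...,1]>-.35)
q=P[m][:,:2].astype(np.float32); print(len(q),np.median(P[m][:,2]),cv2.minAreaRect(q))
ft=tm+Rm@[0,.032]
print("mag in bed",Rb.T@(tm-tb),"foot",Rb.T@(ft-tb))
for nm,lo,hi,c in (("case",.02,.04,(362,290)),("tray",.012,.03,(327,134)),("cap",.15,.17,(392,112))):
    h0=P[c[1],c[0]]; m=(np.hypot(P[...,0]-h0[0],P[...,1]-h0[1])<.06)&(h>lo)&(h<hi); print(nm,h0,P[m].mean(0))
```

```text
A [0.7102 0.1424 0.016 ]
B [0.5299 0.1577 0.016 ]
C [ 0.6859 -0.1256  0.016 ]
D [ 0.5078 -0.1111  0.016 ]
E [ 0.6734 -0.2739  0.006 ]
F [ 0.4933 -0.2565  0.006 ]
yaw -0.08790970890308505 t [ 0.5965468  -0.11767481] res mm [[-0.3, 1.0], [0.7, 1.5], [0.3, -0.0], [-0.9, 1.4], [-0.3, -1.1], [0.5, -2.7]]
[ 0.6577 -0.1521  0.206 ]
[ 0.644  -0.2143  0.206 ]
[ 0.5457 -0.1918  0.206 ]
[ 0.557 -0.127  0.206]
yaw -0.22337740788657356 t [ 0.60110347 -0.17128742] res mm [[-0.8, 0.9], [-1.2, 0.8], [-0.4, 0.4], [2.4, -2.0]]
486 0.20542572196583447 ((0.6033746600151062, -0.17096689343452454), (0.06404770910739899, 0.10072223097085953), 77.05570220947266)
mag in bed [ 0.00924607 -0.05300552] foot [ 0.01356778 -0.0212987 ]
case [ 0.43023856 -0.1215474   0.0287854 ] [ 0.43038062 -0.11976699  0.02909634]
tray [ 0.76958321 -0.0279291   0.01743043] [ 0.77267921 -0.02789253  0.01959126]
cap [ 0.77208305 -0.15225339  0.15838771] [ 0.77448143 -0.15121893  0.15884032]
```

```bash
cat >> h.py <<'E'
YB=-0.088; OB=np.array([0.5965,-0.1180,0.0])
RB=R.from_euler('z',YB)
R00=np.array([[0,0,-1],[-1,0,0],[0,1,0]]).T
RP0=np.array([[0,0,-1],[1,0,0],[0,-1,0]]).T
def w(p): return OB+RB.apply(p)
def tobed(P): return RB.inv().apply(np.asarray(P)-OB)
def ori_tip(psi,al): return (RB*R.from_euler('x',-psi)*R.from_euler('z',al)*R.from_matrix(R00)).as_euler('xyz')
def ori_push(th): return (RB*R.from_euler('x',th)*R.from_matrix(RP0)).as_euler('xyz')
E
python3 - <<'E'
from h import *
np.set_printoptions(precision=2,suppress=True)
for th in (.7,.87,1.05):
  for p in [(.009,-.19,.2),(.009,-.125,.035),(.009,-.069,.035)]:
    print("push",th,ik(w(p),ori_push(th)))
for al in (.44,-.44):
  print("ins",al,ik(w([0,-.03,.26]),ori_tip(0,al)),ik(w([0,-.03,.18]),ori_tip(0,al)))
for psi in (.5,1,1.3,1.5): 
  print("tip",psi,ik(w([0,.18*np.sin(psi),.06+.13*np.cos(psi)]),ori_tip(psi,0)))
print(get_joints(),get_force())
E
```

```text
push 0.7 [-0.75  0.33  1.33  0.56  1.9  -0.6 ]
push 0.7 [-0.68  0.39  1.55  0.56  1.64 -0.68]
push 0.7 [-0.62  0.33  1.62  0.59  1.59 -0.64]
push 0.87 [-0.79  0.4   1.31  0.69  1.98 -0.6 ]
push 0.87 [-0.72  0.46  1.51  0.67  1.74 -0.72]
push 0.87 [-0.66  0.41  1.59  0.7   1.68 -0.69]
push 1.05 [-0.82  0.47  1.29  0.82  2.07 -0.59]
push 1.05 [-0.76  0.55  1.48  0.78  1.84 -0.75]
push 1.05 [-0.7   0.49  1.56  0.82  1.78 -0.73]
ins 0.44 [-0.29 -0.03  1.52  0.    1.65  2.5 ] [-0.29 -0.01  1.63  0.    1.52  2.5 ]
ins -0.44 [-0.29 -0.03  1.52  0.    1.65 -2.9 ] [-0.29 -0.01  1.63  0.    1.52 -2.9 ]
tip 0.5 [ 0.14  0.05  1.65 -0.49  1.57 -2.88]
tip 1 [ 0.39  0.3   1.61 -0.86  1.76 -2.59]
tip 1.3 [ 0.46  0.49  1.57 -1.05  1.89 -2.48]
tip 1.5 None
[ 1.21  0.12  1.44  0.    1.58 -0.04] [ 0.12 -0.08  0.49]<sys>:0: UserWarning: Gimbal lock detected. Setting third angle to zero since it is not possible to uniquely determine all angles.
```

```bash
python3 - <<'E' 2>/dev/null
from h import *
np.set_printoptions(precision=4,suppress=True)
o=ori_push(.9)
p0=get_position(); movel(p0+[0,0,.2],rate=.3)
move_gripper(.050)
move_ptp(w([.009,-.22,.40]),o)
print(get_clock(),tobed(get_position()))
movel(w([.009,-.16,.10]),rate=.2)
movel(w([.009,-.125,.036]),rate=.15)
print(get_clock(),tobed(get_position()),get_force(),get_finger_gap())
p,d=snapshot("scene"); cv2.imwrite("pics/s1.png",p[:,:,::-1])
E
```

```text
5.5167 [ 0.0093 -0.2194  0.4002]
7.8333 [ 0.0093 -0.1253  0.0367] [-0.7293  0.5539  0.3414] 0.05006685252921716
```

View pics/s1.png

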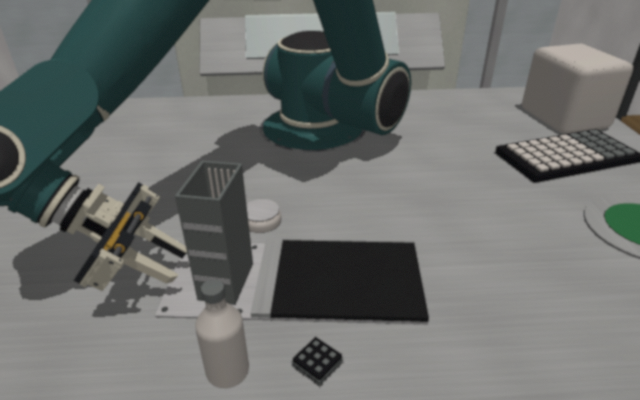

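```bash
python3 - <<'E' 2>/dev/null
from h import *
np.set_printoptions(precision=4,suppress=True)
y=-.125
F0=get_force()
while y<-.062:
    y+=.004 if y<-.078 else .0015
    movel(w([.009,y,.036]),rate=.03)
    F=RB.inv().apply(get_force()-F0)
    print(round(y,4),tobed(get_position()),F)
    if F[1]<-6: break
hold(.3)
print(get_clock(),RB.inv().apply(get_force()-F0))
p,d=snapshot("top"); cv2.imwrite("pics/t2.png",p[:,:,::-1]);np.save("pics/t2.npy",d)
p,d=snapshot("scene"); cv2.imwrite("pics/s2.png",p[:,:,::-1])
E
cat > mag.py <<'E'
from h import *
def mag(d):
    P=cloud("top",d);h=P[...,2]
    m=(h>.198)&(h<.213)&(P[...,0]<.72)&(P[...,0]>.48)&(P[...,1]<-.02)&(P[...,1]>-.29)
    m=m.astype(np.uint8);n,l,s,c=cv2.connectedComponentsWithStats(m);k=1+np.argmax(s[1:,4])
    q=P[l==k][:,:2]; b=tobed(np.c_[q,0*q[:,0]])[:,:2]
    return cv2.minAreaRect(b.astype(np.float32)),len(b)
E
python3 -c "
from mag import *
print(mag(np.load('pics/top0.npy')),mag(np.load('pics/t2.npy')))"
```

```text
-0.121 [ 0.0091 -0.1211  0.0365] [-0.2997  0.7928 -1.0694]
-0.117 [ 0.009  -0.1168  0.036 ] [-0.6864 -0.3663 -0.7249]
-0.113 [ 0.009  -0.1128  0.036 ] [-1.2409  0.6743 -0.9098]
-0.109 [ 0.009  -0.1088  0.036 ] [ 0.2334  0.3045 -1.6036]
-0.105 [ 0.009  -0.1048  0.036 ] [-0.2876  0.5823 -1.1556]
-0.101 [ 0.009  -0.1008  0.036 ] [ 1.1311  0.2051 -0.0929]
-0.097 [ 0.009  -0.0968  0.036 ] [-0.777  -0.3054 -1.116 ]
-0.093 [ 0.009  -0.0929  0.036 ] [ 0.3834 -0.2731 -1.1044]
-0.089 [ 0.009  -0.0888  0.036 ] [ 0.3517 -0.6869 -1.0901]
-0.085 [ 0.009  -0.0848  0.036 ] [ 0.7269 -1.2216 -1.0398]
-0.081 [ 0.0089 -0.0808  0.036 ] [ 0.094  -0.6894  0.3854]
-0.077 [ 0.0089 -0.0767  0.036 ] [ 0.3853  0.0661 -0.7365]
-0.0755 [ 0.0089 -0.0755  0.036 ] [ 0.4054 -1.6115 -0.6631]
-0.074 [ 0.009 -0.074  0.036] [ 0.6879 -1.0109 -0.0807]
-0.0725 [ 0.009  -0.0724  0.036 ] [ 0.1229 -1.5333  0.3689]
-0.071 [ 0.009  -0.0709  0.036 ] [ 0.5417 -2.4607 -0.6982]
-0.0695 [ 0.009  -0.0694  0.036 ] [ 0.3139 -1.3099 -0.8732]
-0.068 [ 0.009  -0.0681  0.036 ] [-0.5143 -4.1376 -0.7677]
-0.0665 [ 0.0088 -0.0673  0.0363] [ -4.6846 -11.8778   2.3139]
13.3333 [ -4.6178 -11.5697   3.1215]
(((0.011503759771585464, -0.052152905613183975), (0.06405752897262573, 0.10072220116853714), 82.09774017333984), 523) (((0.007202222943305969, -0.029569409787654877), (0.06448273360729218, 0.10081930458545685), 89.61627197265625), 515)
```

View pics/t2.png

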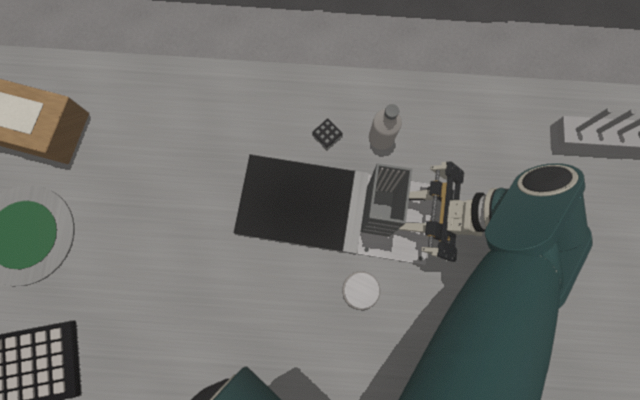

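View pics/s2.png

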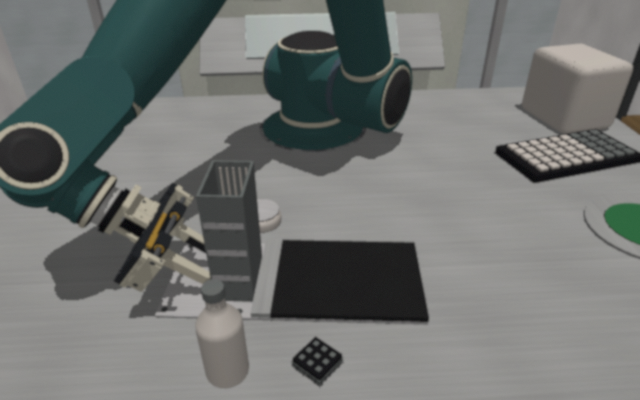

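```bash
python3 - <<'E' 2>/dev/null
from h import *
np.set_printoptions(precision=4,suppress=True)
movel(w([.009,-.13,.045]),rate=.1)
movel(w([.009,-.20,.15]),rate=.25)
movel(w([.009,-.22,.38]),rate=.3)
move_gripper(.035)
o=ori_tip(0,-.5)
q=ik(w([.007,-.031,.36]),o);print(q)
move_ptp(w([.007,-.031,.36]),o)
movel(w([.007,-.031,.225]),rate=.2)
print(get_clock(),tobed(get_position()),get_joints(),get_force(),get_finger_gap())
T=(get_position(),get_ee_rot())
p,d=snapshot("wrist"); cv2.imwrite("pics/w3.png",p[:,:,::-1]);np.save("pics/w3.npy",d)
p,d=snapshot("scene"); cv2.imwrite("pics/s3.png",p[:,:,::-1])
E
```

```text
[-0.2851 -0.008   1.3441  0.      1.8055 -2.8387]
19.225 [ 0.0074 -0.0311  0.2265] [-0.2852 -0.0073  1.5573  0.      1.5901 -2.8386] [-0.1561 -0.2669  0.7079] 0.035021707124378215
```

View pics/w3.png

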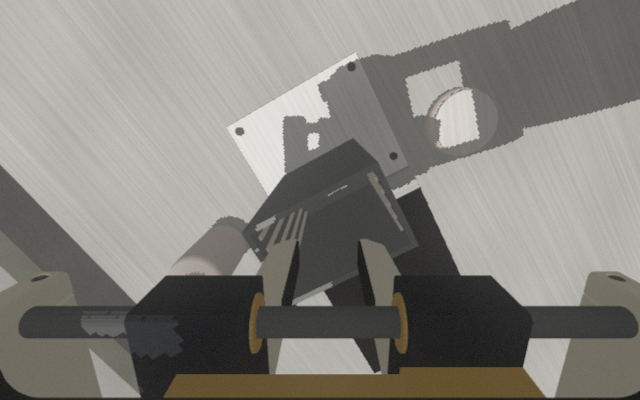

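View pics/s3.png

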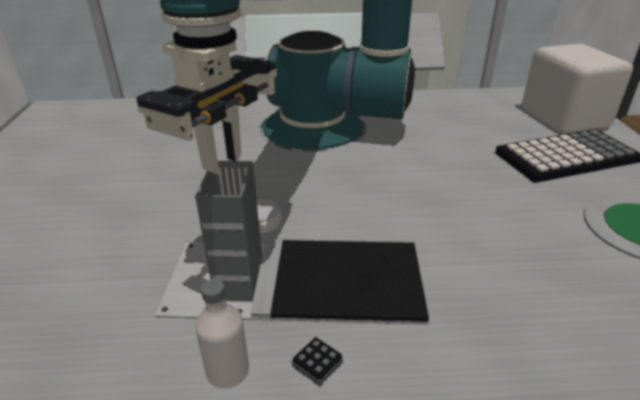

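```bash
python3 - <<'E' 2>/dev/null
from h import *
np.set_printoptions(precision=4,suppress=True)
F0=get_force()
for z in (.212,.204,.196,.186,.176):
    movel(w([.007,-.031,z]),rate=.05)
    F=RB.inv().apply(get_force()-F0); print(z,F)
    if np.linalg.norm(F)>6: break
p,d=snapshot("scene"); cv2.imwrite("pics/s4.png",p[100:300,100:400,::-1].repeat(2,0).repeat(2,1))
p,d=snapshot("wrist"); cv2.imwrite("pics/w4.png",p[:,:,::-1])
print(get_clock())
E
```

```text
0.212 [ 0.162  -0.7589 -0.2016]
0.204 [ 0.2929  1.2378 -0.1148]
0.196 [-0.7252 -0.0153  0.6832]
0.186 [-0.1842  0.8126  0.2744]
0.176 [-0.0203  0.4219 -0.0893]
21.15
```

View pics/s4.png

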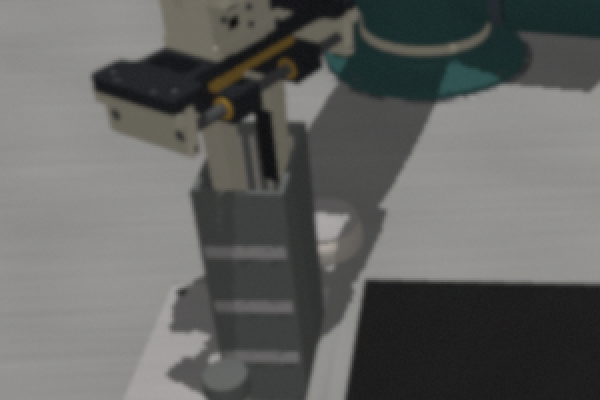

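View pics/w4.png

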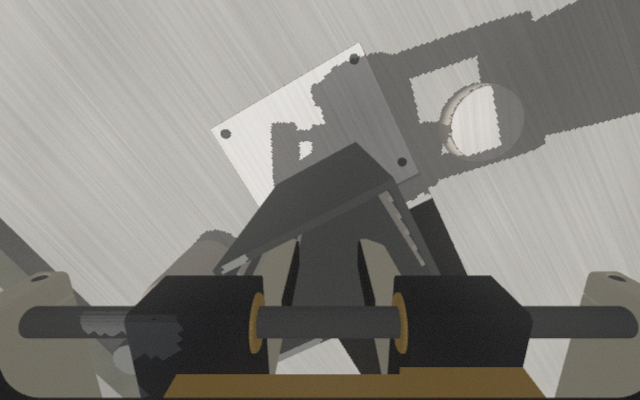

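```bash
cat > tip.py <<'E'
from h import *
PSIMAX=1.30
def wp(phi):
    psi=min(phi,PSIMAX); dl=phi-psi
    if phi<.5: al=-.5
    elif phi<.9: al=-.5*(.9-phi)/.4
    else: al=0
    half=35*np.sin(abs(al))+7.5*np.cos(al)
    uh=60-half/np.cos(dl)-30*np.tan(dl)
    s=np.clip((phi-.2)/.3,0,1)
    u=32*(1-s)+uh*s
    v=170
    y=(v-10)*np.sin(phi)-u*np.cos(phi); z=16+(v-10)*np.cos(phi)+u*np.sin(phi)
    return w([.007,y/1e3,z/1e3]),ori_tip(psi,al)
E
python3 - <<'E' 2>/dev/null
from tip import *
np.set_printoptions(precision=3,suppress=True)
for f in np.arange(0,1.61,.1):
    p,o=wp(f); print(round(f,2),tobed(p),ik(p,o))
E
```

```text
0.0 [ 0.007 -0.032  0.176] [-0.287  0.01   1.622  0.     1.51  -2.84 ]
0.1 [ 0.007 -0.016  0.178] [-0.212 -0.003  1.633 -0.099  1.499 -2.76 ]
0.2 [0.007 0.    0.179] [-0.137 -0.006  1.642 -0.2    1.497 -2.677]
0.3 [0.007 0.015 0.179] [-0.065  0.001  1.649 -0.301  1.503 -2.597]
0.4 [0.007 0.03  0.177] [ 0.005  0.016  1.653 -0.399  1.517 -2.518]
0.5 [0.007 0.045 0.174] [ 0.072  0.039  1.656 -0.493  1.538 -2.442]
0.6 [0.007 0.057 0.171] [ 0.132  0.07   1.656 -0.584  1.565 -2.499]
0.7 [0.007 0.069 0.167] [ 0.187  0.106  1.654 -0.669  1.599 -2.56 ]
0.8 [0.007 0.081 0.162] [ 0.237  0.149  1.65  -0.749  1.636 -2.627]
0.9 [0.007 0.093 0.157] [ 0.282  0.196  1.644 -0.825  1.678 -2.699]
1.0 [0.007 0.106 0.147] [ 0.325  0.254  1.637 -0.894  1.722 -2.646]
1.1 [0.007 0.119 0.135] [ 0.361  0.317  1.627 -0.959  1.767 -2.597]
1.2 [0.007 0.13  0.123] [ 0.392  0.383  1.615 -1.02   1.814 -2.553]
1.3 [0.007 0.14  0.109] [ 0.416  0.453  1.602 -1.078  1.862 -2.514]
1.4 [0.007 0.149 0.092] [ 0.427  0.484  1.592 -1.065  1.861 -2.489]
1.5 [0.007 0.156 0.073] [ 0.436  0.515  1.585 -1.054  1.856 -2.464]
1.6 [0.007 0.161 0.054] [ 0.441  0.546  1.579 -1.044  1.848 -2.439]
```

```bash
python3 - <<'E' 2>/dev/null
from tip import *
np.set_printoptions(precision=2,suppress=True)
F0=get_force()
for f in np.arange(.05,.501,.05):
    p,o=wp(f); movel(p,o,rate=.04)
    F=RB.inv().apply(get_force()-F0); print(round(f,2),F)
    if np.linalg.norm(F)>12: print("STOP");break
p,d=snapshot("scene"); cv2.imwrite("pics/s5.png",p[:,:,::-1])
p,d=snapshot("wrist"); cv2.imwrite("pics/w5.png",p[:,:,::-1])
print(get_clock())
E
```

```text
0.05 [-0.43 -0.15  0.01]
0.1 [0.44 0.19 0.84]
0.15 [-0.78  0.2   0.43]
0.2 [-0.28 -0.13  0.82]
0.25 [-0.6   0.35  0.47]
0.3 [ 0.19 -0.01 -0.06]
0.35 [-0.35  0.51  0.71]
0.4 [ 0.19 -0.2   0.76]
0.45 [0.62 1.1  0.19]
0.5 [ 0.18  1.14 -0.3 ]
24.6333
```

View pics/s5.png

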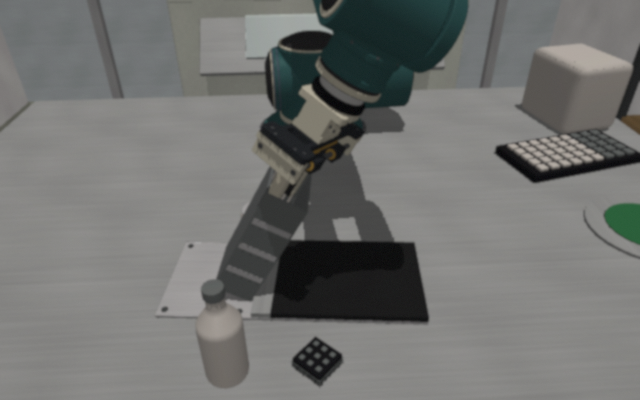

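View pics/w5.png

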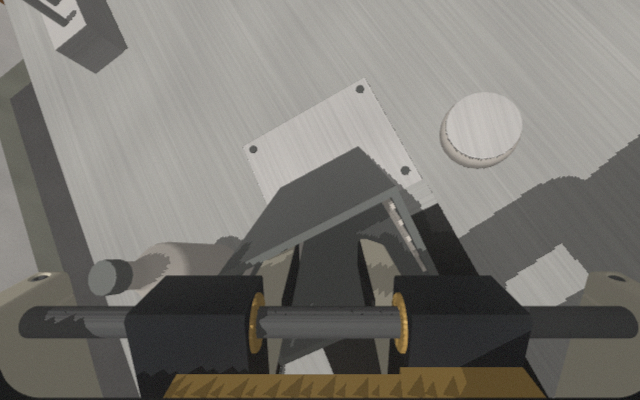

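```bash
python3 - <<'E' 2>/dev/null
from tip import *
np.set_printoptions(precision=2,suppress=True)
F0=np.zeros(3)
for f in np.arange(.55,1.201,.05):
    p,o=wp(f); movel(p,o,rate=.035)
    F=RB.inv().apply(get_force()-F0); print(round(f,2),F)
    if np.linalg.norm(F)>12: print("STOP");break
p,d=snapshot("scene"); cv2.imwrite("pics/s6.png",p[:,:,::-1])
p,d=snapshot("wrist"); cv2.imwrite("pics/w6.png",p[:,:,::-1])
print(get_clock())
E
```

```text
0.55 [-0.31  0.4   0.15]
0.6 [-0.34 -0.53 -1.06]
0.65 [-0.79 -0.04 -0.33]
0.7 [-0.23  0.37 -0.23]
0.75 [-0.12 -1.2  -1.4 ]
0.8 [ 0.58  0.03 -0.45]
0.85 [-0.25  0.82 -1.6 ]
0.9 [ 0.32 -0.42 -1.05]
0.95 [-0.12 -0.04 -1.09]
1.0 [-0.68 -0.03 -2.17]
1.05 [ 0.42  0.06 -3.41]
1.1 [-0.49 -0.62 -1.35]
1.15 [-0.48 -0.64 -0.92]
1.2 [-0.93 -1.17 -2.44]
29.75
```

View pics/s6.png

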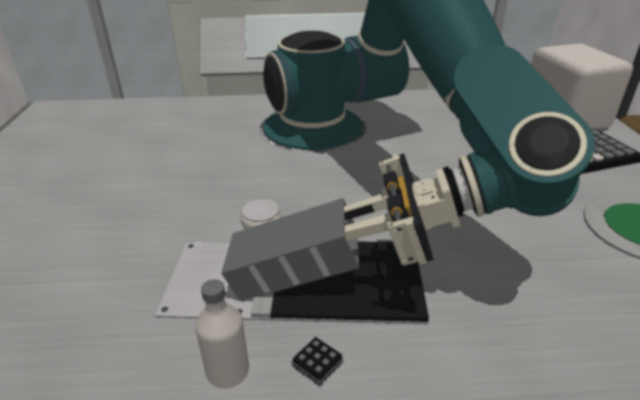

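View pics/w6.png

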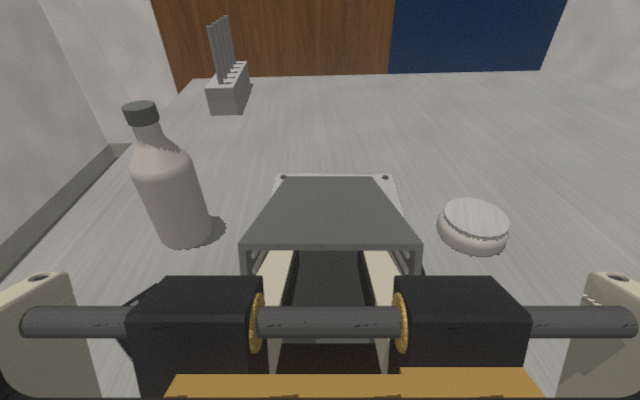

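Held well, straight. Continue down in finer steps.

```bash
python3 - <<'E' 2>/dev/null
from tip import *
np.set_printoptions(precision=2,suppress=True)
for f in list(np.arange(1.24,1.601,.03)):
    p,o=wp(f); movel(p,o,rate=.025)
    F=RB.inv().apply(get_force()); print(round(f,2),F)
    if np.linalg.norm(F)>12: print("STOP");break
p,d=snapshot("scene"); cv2.imwrite("pics/s7.png",p[:,:,::-1])
p,d=snapshot("wrist"); cv2.imwrite("pics/w7.png",p[:,:,::-1])
print(get_clock())
E
```

```text
1.24 [ 0.35 -0.69 -1.83]
1.27 [ 0.44 -0.39 -1.7 ]
1.3 [ 0.3  -0.21 -1.86]
1.33 [ 0.16 -0.14 -2.22]
1.36 [ 0.17 -0.68 -1.77]
1.39 [ 0.61  0.29 -1.3 ]
1.42 [ 0.48 -1.12 -2.12]
1.45 [ 0.66 -0.36 -2.36]
1.48 [ 0.44 -0.68 -1.06]
1.51 [ 0.22  0.1  -1.97]
1.54 [-0.52  0.17 -1.33]
1.57 [-0.27  0.15  0.89]
1.6 [-0.24  1.23 -0.1 ]
34.8333
```

View pics/s7.png

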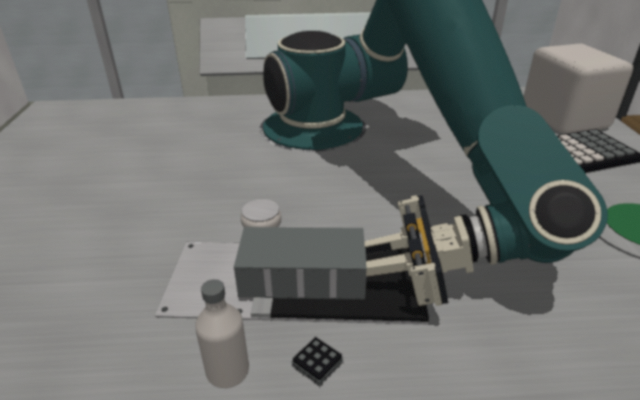

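View pics/w7.png

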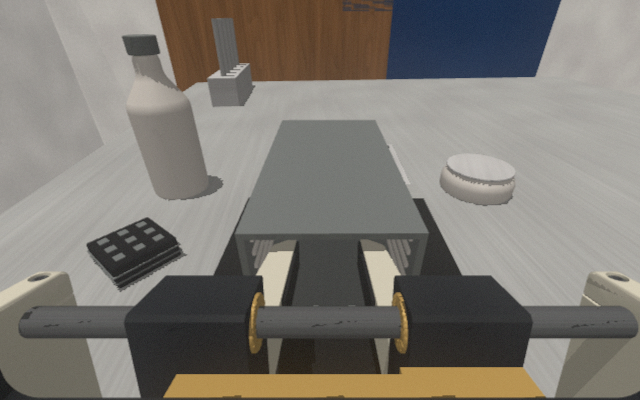

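```bash
python3 - <<'E' 2>/dev/null
from tip import *
np.set_printoptions(precision=4,suppress=True)
b=tobed(get_position()); dv=np.array([0,np.sin(1.3),np.cos(1.3)])
for s in (.03,.10): 
    movel(w(b+dv*s),rate=.06); print(get_force())
movel(w(b+dv*.10+[0,.02,.25]),rate=.2)
hold(.3)
d0=np.load("pics/top0.npy")
p,d=snapshot("top"); cv2.imwrite("pics/t8.png",p[:,:,::-1]); P=cloud("top",d);h=P[...,2]
p,_=snapshot("scene"); cv2.imwrite("pics/s8.png",p[:,:,::-1])
B=tobed(P.reshape(-1,3)); m=(B[:,2]>.07)&(B[:,2]<.09)&(abs(B[:,0])<.1)&(B[:,1]>-.06)&(B[:,1]<.21)
q=B[m]; print(len(q),cv2.minAreaRect(q[:,:2].astype(np.float32)))
A=np.c_[q[:,:2],np.ones(len(q))];print("plane",np.linalg.lstsq(A,q[:,2],rcond=None)[0])
P0=cloud("top",d0)
for nm,lo,hi,c in (("case",.02,.04,(.430,-.12)),("tray",.012,.03,(.7727,-.0279)),("cap",.15,.17,(.7745,-.1512))):
  for Q in (P0,P):
    mm=(np.hypot(Q[...,0]-c[0],Q[...,1]-c[1])<.06)&(Q[...,2]>lo)&(Q[...,2]<hi); print(nm,Q[mm].mean(0))
print(get_clock(),get_force())
E
```

```text
[ 0.6    -0.258  -0.2209]
[-0.646  -0.5458  0.9034]
```

Planning error on the retreat line (probably the joint-4 limit); retreat differently, straight up with the tool untilting.

```bash
cat > fin.py <<'E'
from tip import *
np.set_printoptions(precision=4,suppress=True)
b=tobed(get_position()); print(b)
for tgt,o in (([.007,.27,.22],ori_tip(.9,0)),([.007,.27,.2],ori_tip(1.1,0)),([.007,.26,.2],ori_tip(.7,0))):
    q=ik(w(tgt),o); print(q)
    if q is None: continue
    try: movel(w(tgt),o,rate=.15); break
    except PlanningError as e: print(e)
hold(.3)
d0=np.load("pics/top0.npy")
p,d=snapshot("top"); cv2.imwrite("pics/t8.png",p[:,:,::-1]); P=cloud("top",d);h=P[...,2]
p,_=snapshot("scene"); cv2.imwrite("pics/s8.png",p[:,:,::-1])
B=tobed(P.reshape(-1,3)); m=(B[:,2]>.07)&(B[:,2]<.09)&(abs(B[:,0])<.1)&(B[:,1]>-.06)&(B[:,1]<.21)
q=B[m]; print(len(q),cv2.minAreaRect(q[:,:2].astype(np.float32)))
A=np.c_[q[:,:2],np.ones(len(q))];print("plane",np.linalg.lstsq(A,q[:,2],rcond=None)[0])
P0=cloud("top",d0)
for nm,lo,hi,c in (("case",.02,.04,(.430,-.12)),("tray",.012,.03,(.7727,-.0279)),("cap",.15,.17,(.7745,-.1512))):
  for Q in (P0,P):
    mm=(np.hypot(Q[...,0]-c[0],Q[...,1]-c[1])<.06)&(Q[...,2]>lo)&(Q[...,2]<hi); print(nm,Q[mm].mean(0))
print(get_clock(),get_force(),tobed(get_position()))
E
python3 fin.py 2>&1 | grep -v arn
```

```text
[0.007  0.2572 0.0809]
[ 0.5037  0.333   1.3727 -0.7668  1.9277 -2.6419]
4732 ((0.007113426923751831, 0.07557336986064911), (0.10110671073198318, 0.20040011405944824), 0.44941186904907227)
plane [ 0.0003 -0.0003  0.0798]
case [ 0.4304 -0.1198  0.0291]
case [ 0.4304 -0.1198  0.0293]
tray [ 0.7727 -0.0279  0.0196]
tray [ 0.7725 -0.0278  0.0197]
cap [ 0.7745 -0.1512  0.1588]
cap [ 0.7743 -0.1513  0.1591]
38.2833 [0.5485 0.0719 0.1183] [0.007  0.27   0.2196]
```

View pics/t8.png

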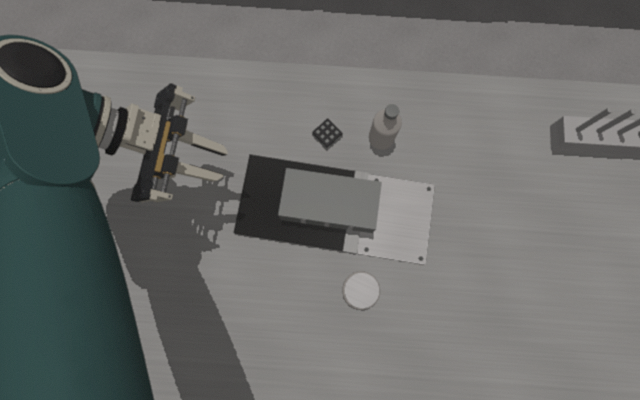

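View pics/s8.png

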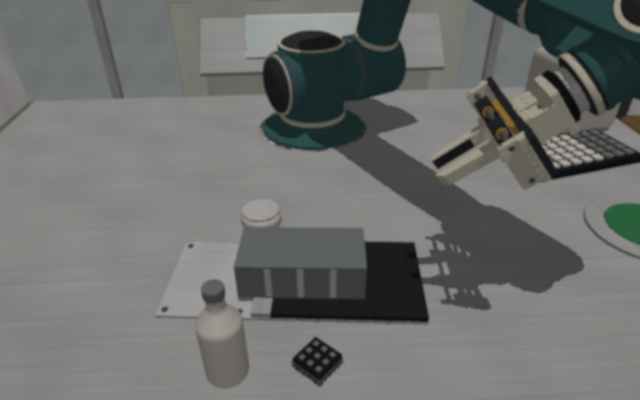

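```bash
python3 -c "
from workcell import *
print(get_joint_vel()); print(hand_in(), get_clock())"
```

```text
[-0.00104307 -0.00325277 -0.00087741  0.0006741   0.00046405 -0.00025735]
the job is handed in; nothing more can be done
the job is handed in; nothing more can be done
```

I pushed the magazine's foot up to the stop, low down with two spread fingertips. Then I put the fingertips diagonally in its mouth, tipped it over the stop, and lowered it with the fingers under its -y wall until it lay on the pad. After that I withdrew the gripper and handed in. The last clock reading before handing in was about 38 s of the 64 s allowed; `hand_in` gives no verdict.

**Foot at the stop:** The force readings and the top view both showed the upright foot pressed against the stop. The yaw error was about 0.01 rad and the position was good to about 2.5 mm.

**Final pose, from the top camera's depth:**

| Check | Measured | Allowed |
|---|---|---|
| Top face slope | under 0.001 | 0.06 rad |
| Top face height | 80 mm | about 80 mm when lying on the 16 mm pad |
| Yaw against the bed | about 0.01 rad | 0.2 rad |
| `foot_edge` along the bed (y) | about -25 mm | -35 to +25 mm |
| `foot_edge` across the bed (x) | about 7 mm | ±40 mm |
| Mouth along the bed (y) | about 176 mm | above 160 mm |

- **Bystanders:** The case, tray stack and bottle all moved less than 1 mm, which is within measurement noise.
- **Robot:** It was clear of everything, and the force reading was near zero.

**What did not go as planned:**
- **Foot position:** The foot ended about 15 mm further back from the stop than the ideal -10 mm. That leaves roughly 10 mm to the limit, against a measurement error of about 3 mm.
- **Retreat:** One retreat move was refused by the planner. Nothing moved, and I took another path.

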